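# Clamp a wax model block with the bench ratchet clamp

## Task

Stand the dark wax model block on the bed of the bench clamp, long way along the bar and centred against the fixed jaw, and let go of it. Then work the clamp's trigger, squeezing it towards the black grip and letting it back as often as needed, until the sprung pad has met the block and is pressed about half-way in; never drive the pad all the way in, and do not push the moving jaw by hand. Finish while still holding the trigger squeezed so that the pressure stays on; leave the wooden block, the bottle and the hammer where they are.

Things in the scene. Friction and masses are not known exactly. Their poses are not given: they have to be found in the camera images.
- block_mid (a point): Centre of the wax model block, half-way up: a dark green block 44 mm long (its x) by 32 mm wide (its y) by 40 mm high, standing upright on its underside, origin 20 mm above the underside. A half-round carved ring, 10 mm wide and 22 mm across, rises 11 mm from the middle of its top. About 0.05 to 0.1 kg. Grip it across the 32 mm width. Both ends are alike.
- block: The same wax block; origin at the centre of its underside.
- clamp: Bench-mounted ratchet bar clamp, bolted down; it does not move. Origin on the table surface. x runs along the bar, from the trigger to the fixed jaw; z up. Base plate x from -150 to +135 mm, 70 mm wide, 12 mm high; its top is the bed. From -x to +x: upright black fixed grip (x -149 to -131, 130 mm high), housing of two grey cheeks with the trigger between them (x -120 to -50, 64 mm high), moving jaw and sprung pad, then the fixed jaw.
- seat (a point): Point on the clamp's bed (12 mm above the table, clamp x = 76 mm, y = 0) over which the block's centre stands when its end is 2 mm short of the fixed jaw; axes as the clamp's. The block's centre is then 20 mm above this point.
- fixed_face (a point): Middle of the face of the fixed steel jaw, 50 mm wide; its flat face looks to clamp -x and lies at clamp x = 100 mm, from the bed to 58 mm above the table.
- jaw: Moving jaw: a grey head on the end of the toothed bar, 42 mm wide, 14 mm thick, top 56 mm above the table. Its front is 24 mm behind the face of the unpressed pad. Its origin and axes are the clamp's when joint jaw_slide is 0; it slides along clamp x.
- pad: Black square pad, 34 by 34 by 6 mm, on a sprung plunger in front of the moving jaw; it presses on the block's end.
- pad_face (a point): Middle of the pad's face that looks to clamp +x; it lies at clamp x = 5 mm + joint jaw_slide - joint pad_press, 34 mm above the table.
- jaw_slide (a joint): How far the bar and moving jaw have advanced towards the fixed jaw, m, 0 to 0.075. Starts at 0.009 to 0.029. Friction of 5 N holds it where it is left; a stronger push back (pad pressed in more than 3.3 mm) makes it slide back once the trigger is let go.
- pad_press (a joint): How far the sprung pad is pressed in towards the moving jaw, m: 0 free, 0.018 all the way in. Spring of 1.5 N per mm, so 0.009 (half-way) is 13.5 N on the block.
- trigger_angle (a joint): Trigger angle, rad: 0 let go (leaning towards the fixed jaw), 0.68 fully squeezed (leaning towards the black grip). A spring returns it when it is let go. Each squeeze catches the bar's teeth (6 mm apart) somewhere in the first part of its travel, then carries the jaw forward 26 mm per rad, usually 12 mm, at most 17 mm, for a full squeeze; on the way back the jaw stays. It pivots on a pin along clamp y at clamp x = -85 mm, 58 mm above the table.
- trigger: The trigger: a black blade 28 mm wide, 10 mm thick, reaching from 8 mm to 74 mm above the pivot along its own z. Origin on the pivot. Its top stands 126 to 132 mm above the table, clear all round above 70 mm, so fingers can be lowered on its fixed-jaw side and pushed towards clamp -x; 5 to 20 N.
- trigger_push (a point): Middle of the blade's flat front face (the side towards the fixed jaw), 48 mm above the pivot along the blade; about 102 mm above the table when let go.
- bench_block: Bystander: wooden bench block 75 by 42 by 22 mm lying on the table; origin at the centre of its underside.
- bottle: Bystander: amber bottle 44 mm across, 90 mm high; origin at the centre of its underside.
- hammer: Bystander: small hammer 220 mm long lying on the table along its x.

How it is judged:
By the outcome, as a careful person would: the job done as asked, in the order asked, and still so for the second after the job is handed in, while the arm keeps its last pose, push and grip.
It also fails if it takes over 72 s, if anything falls off the work surface, if the arm or the gripper's body presses on something with over 40 N, if the wrist force passes 120 N, or if a joint passes its speed limit or range.

## Robot

A 6-joint arm with a two-finger parallel gripper is mounted at the origin on the work surface. World frame = base frame: x ahead of the robot, y to its left, z up, the work surface at z = 0. Lengths are in m, angles in degrees, forces in N, time in s.
With the tool pointing down it reaches from about 0.3 to 0.75 m from the base axis. Payload 8.5 kg.
Tool frame: the origin (TCP) lies between the finger pads; the fingertips stand 17 mm ahead of it and the grasp point (between the pads) lies 2 mm behind it; z points along the fingers, y is the direction in which the jaws open and shut (so a half turn about z gives the same grasp; the last joint's range is limited). The gripper opens to 85 mm and grips with 20 to 120 N. Pads are 22 mm wide; open, the fingers measure 114 mm over their backs; the gripper's body (76 mm by 85 mm) begins 54 mm behind the grasp point. The pads swing forward as they close: fully open they stand 13 mm farther back than shut.
Start: joints at [-87.909, 21.807, 74.336, -0, 83.858, -12.336], TCP at [0.137, -0.533, 0.248] pointing down, gripper open.
Joint ranges: [-178.18, 178.18], [-50.72, 133.34], [12.68, 142.11], [-81.47, 261.47], [9.98, 163.14], [-165.26, 165.26]. Speed limits (degrees/s): [136.94, 136.94, 180, 180, 180, 180].

## Interface

Orientations are given as a 3x3 rotation matrix whose columns are the frame's x, y, z axes.
In Python, from rig import readout, eyes, env gives the robot as it stands.
- The arm moves only by the tool arm_command, never from a script. Its argument "rows" is text: rows parted by semicolons, each of 7 numbers parted by spaces: the closure, from 0 (fully open) to 1 (shut), then the shift along the tool's x, y, z in mm, then the turn, a rotation vector about the tool's x, y, z in degrees. In form: grip dx dy dz rx ry rz; .... A call has 1 to 5 rows; each row shifts and turns the commanded pose from where the row before left it, along the tool's axes as they then stand; what a row does not reach is not made up. A row lasts 1/12 s, in which the tool goes at most 41.7 mm and 7.16 degrees, less where a joint would pass 70% of its speed; a pose out of reach is approached as far as the arm can. A call with a gripper value outside its range is refused whole. The fingers move at their own pace and stop on an object; "squeeze" is the grip in N (left out, the last holds). Time passes only in rows, so rows that do not move let the fingers close. It gives the time, the measured TCP pose, the force and the opening at its end, in the units of the state.
- readout.observe(): the state, without advancing time (a new reading comes with each control period).
- eyes.get_image(name): name is "side" or "top" or "wrist"; returns the picture (400x640x3 uint8, red, green, blue); there is no depth.
- eyes.camera_model(name): a dict with "mtx" (3x3 intrinsics, pixels), "view" (4x4, takes a point from world to camera coordinates). Camera axes: x right, y up, looking along -z (the intrinsics and any distortion apply to the point x, -y, -z); pixel columns grow to the right and rows downward; lengths in m; the calibration is good to about 2 mm. A picture is of the moment at which its call begins: read the wrist's pose just before it. camera_model takes no time and is no camera call; for the wrist camera it gives the pose at the moment of the call.
- env.close_job(): hands the job in, once; it reports no verdict.
The state is a dict: "time_s": time; "q": joint angles; "qvel": joint speeds; "joint_efforts": joint torques, N m; "position": TCP position; "tool_rot": TCP orientation; "ft_force": force on the tool from outside, world axes, zero at the start; "wrist_torque": the same for the moment, N m; "grip_width": finger opening in m.
Only numpy, scipy, OpenCV 4.12 (cv2) and the standard library are available. Lean on these libraries where they do the work, as an engineer would, in place of code of your own. Each camera call takes 0.05 s, during which the arm holds its last target. There are 200 camera calls.

## Working session

There is one attempt and no reset: what is moved stays moved. The work goes in short steps, Python scripts to look and compute and a tool call to move; the robot and the scene stay as the last step left them, time stands still between calls to the robot, and variables do not carry over. Pictures are saved under pics/ and viewed, about 8 in all and at most 12, crops included, and the job is handed in when it is done.

Besides the shell and the picture viewer there is one more tool, called after ">>>" in YAML: its name, and indented under it one key for each argument. arm_command: Moves the arm, as the interface text tells. Its arguments: {"type":"object","properties":{"rows":{"type":"string"},"squeeze":{"type":"number"}},"required":["rows"]}

```bash
ls; mkdir -p pics
python3 - <<'E'
from rig import readout, eyes, env
import cv2, numpy as np
np.set_printoptions(precision=4,suppress=True)
s=readout.observe(); print(s)
for n in ("side","top"):
    im=eyes.get_image(n); cv2.imwrite(f"pics/{n}0.png",im[:,:,::-1])
    m=eyes.camera_model(n); print(n,m)
E
```

```text
pics
{'time_s': 0.0, 'q': array([-87.909 ,  21.8428,  74.3843,  -0.0012,  83.8604, -12.3367]), 'qvel': array([-0.0885,  0.023 , -0.1457,  0.0178, -0.048 , -0.0808]), 'joint_efforts': array([  0.0003, -44.8465, -23.1281,  -0.0002,   0.0048,   0.    ]), 'position': array([ 0.137 , -0.5324,  0.2477]), 'tool_rot': array([[ 0.9685,  0.2492, -0.0001],
       [ 0.2492, -0.9685,  0.0015],
       [ 0.0003, -0.0015, -1.    ]]), 'ft_force': array([ 0.2463, -1.0657, -0.3735]), 'wrist_torque': array([-0.0427,  0.0018, -0.0308]), 'grip_width': 0.08555214557228066}
side {'mtx': array([[393.6073,   0.    , 319.6398],
       [  0.    , 393.6073, 206.9364],
       [  0.    ,   0.    ,   1.    ]]), 'view': array([[-0.9721, -0.2331, -0.0247,  0.5109],
       [ 0.1024, -0.5171,  0.8498, -0.1643],
       [-0.2109,  0.8236,  0.5265, -1.0683],
       [ 0.    ,  0.    ,  0.    ,  1.    ]])}
top {'mtx': array([[498.4372,   0.    , 317.5514],
       [  0.    , 498.4372, 198.0306],
       [  0.    ,   0.    ,   1.    ]]), 'view': array([[ 0.0201, -0.9998, -0.005 , -0.0451],
       [ 0.997 ,  0.0196,  0.0742, -0.5345],
       [-0.0741, -0.0065,  0.9972, -1.2013],
       [ 0.    ,  0.    ,  0.    ,  1.    ]])}
```

View pics/top0.png

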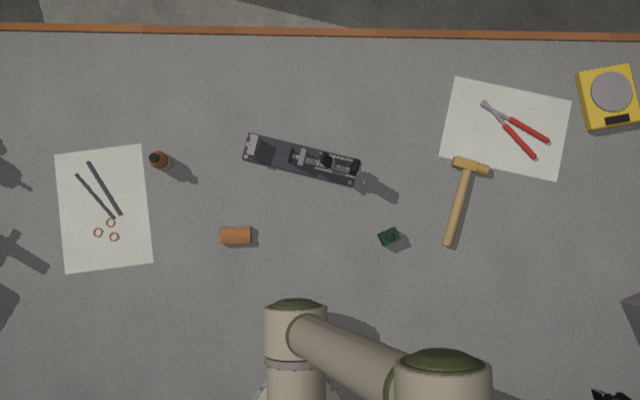

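View pics/side0.png

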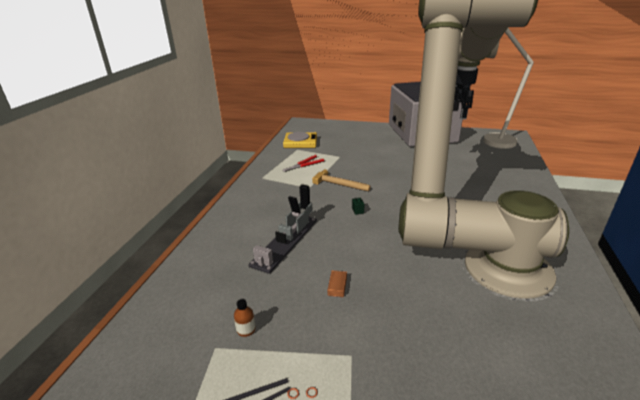

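The top view shows the dark-green block at about (389,236). The clamp runs from the fixed jaw at (250,145) to the grip at (355,168), and the hammer is at (460,200). I'll get coarse positions first and refine them with the wrist camera.

```bash
cat > h.py <<'E'
from rig import readout, eyes, env
import cv2, numpy as np
np.set_printoptions(precision=4,suppress=True)
def ray(n,uv,m=None):
    m=m or eyes.camera_model(n); V=np.array(m["view"]); R=V[:3,:3]; o=-R.T@V[:3,3]
    d=np.linalg.inv(m["mtx"])@np.array([uv[0],uv[1],1.]); d=R.T@np.array([d[0],-d[1],-d[2]]); return o,d
def onz(n,uv,z,m=None):
    o,d=ray(n,uv,m); return o+d*(z-o[2])/d[2]
def proj(n,p,m=None):
    m=m or eyes.camera_model(n); V=np.array(m["view"]); c=V[:3,:3]@np.array(p)+V[:3,3]
    q=np.array(m["mtx"])@np.array([c[0],-c[1],-c[2]]); return q[:2]/q[2]
def toolmove(p):
    s=readout.observe(); return s["tool_rot"].T@(np.array(p)-s["position"])*1000
E
python3 - <<'E'
from h import *
im=cv2.imread("pics/top0.png").astype(int); b,g,r=im[:,:,0],im[:,:,1],im[:,:,2]
m=((g>r+12)&(g>b+3)).astype(np.uint8); m[290:]=0
n,l,st,c=cv2.connectedComponentsWithStats(m)
for i in range(1,n):
    if st[i,4]>30: print(st[i],c[i],onz("top",c[i],0.04),cv2.minAreaRect(np.argwhere(l==i)[:,::-1].astype(np.float32)))
# clamp base coarse
for uv in [(248,133),(361,160),(355,186),(243,159)]: print(uv,onz("top",uv,0.012))
m=eyes.camera_model("wrist"); V=m["view"]; s=readout.observe()
print(m); print("cam in tool",s["tool_rot"].T@(-V[:3,:3].T@V[:3,3]-s["position"]), "look",s["tool_rot"].T@(-V[2,:3]))
E
```

```text
[379 228  21  18 224] [389.067  236.1161] [ 0.4458 -0.2076  0.04  ] ((389.2585754394531, 236.10342407226562), (12.736725807189941, 17.988985061645508), 66.80140686035156)
(248, 133) [0.6949 0.1421 0.012 ]
(361, 160) [ 0.6325 -0.1402  0.012 ]
(355, 186) [ 0.5675 -0.1263  0.012 ]
(243, 159) [0.6294 0.1525 0.012 ]
{'mtx': array([[313.854 ,   0.    , 319.8596],
       [  0.    , 313.854 , 202.0873],
       [  0.    ,   0.    ,   1.    ]]), 'view': array([[ 0.2504, -0.9681, -0.0023, -0.5503],
       [ 0.9312,  0.2415, -0.2729,  0.0367],
       [ 0.2648,  0.0662,  0.962 , -0.38  ],
       [ 0.    ,  0.    ,  0.    ,  1.    ]])}
cam in tool [ 0.0692  0.0011 -0.1265] look [-0.2733 -0.0007  0.9619]
```

```bash
cat >> h.py <<'E'
from scipy.spatial.transform import Rotation as Ro
def Rdown(yaw_y): # tool pointing down, tool y at world yaw (deg)
    a=np.radians(yaw_y); s,c=np.sin(a),np.cos(a)
    return np.array([[-s,c,0],[c,s,0],[0,0,-1.]])
def plan(p,R,n,grip,s=None):
    """print n tool-frame rows to go from the measured pose to p,R"""
    s=s or readout.observe(); P=s["position"]*1000; Q=Ro.from_matrix(s["tool_rot"]); T=Ro.from_matrix(R); p=np.array(p)*1000; out=[]
    for i in range(n,0,-1):
        k=1/i; d=np.round(Q.inv().apply((p-P)*k),1); w=np.round(np.degrees((Q.inv()*T).as_rotvec()*k),1)
        out.append(f"{grip} "+" ".join("%g"%x for x in [*d,*w])); P=P+Q.apply(d); Q=Q*Ro.from_rotvec(np.radians(w))
    for i in range(0,n,5): print("; ".join(out[i:i+5]))
E
python3 -c "
from h import *
plan([.446,-.208,.18],Rdown(23.2),15,0)"
```

```text
0 25.3 -15.8 4.5 -0 -0 -6.6; 0 27 -12.8 4.5 -0 -0 -6.6; 0 28.3 -9.6 4.6 -0 -0 -6.6; 0 29.2 -6.3 4.5 -0 -0 -6.6; 0 29.7 -2.9 4.6 -0 -0 -6.6
0 29.9 0.5 4.5 -0 -0 -6.6; 0 29.6 4 4.6 -0 -0 -6.6; 0 28.9 7.3 4.5 -0 -0 -6.6; 0 27.9 10.6 4.6 0 -0 -6.6; 0 26.5 13.8 4.5 0 -0 -6.6
0 24.7 16.7 4.6 0 -0 -6.6; 0 22.7 19.5 4.5 0 -0 -6.5; 0 20.3 21.9 4.6 0 -0 -6.6; 0 17.7 24.1 4.5 0 -0 -6.5; 0 14.8 25.9 4.6 0 -0.1 -6.6
```

>>> arm_command:
  rows: "0 25 -16 4.5 0 0 -6.6; 0 27 -13 4.5 0 0 -6.6; 0 28 -10 4.5 0 0 -6.6; 0 29 -6 4.5 0 0 -6.6; 0 30 -3 4.5 0 0 -6.6"

```text
time_s: 0.52
position: [0.24, -0.4229, 0.2253]
tool_rot: [[0.673, 0.74, -0.0], [0.74, -0.673, 0.001], [0.0, -0.001, -1.0]]
ft_force: [0.2, -1.4, -0.4]
grip_width: 0.086
```

>>> arm_command:
  rows: "0 30 0 4.5 0 0 -6.6; 0 30 4 4.5 0 0 -6.6; 0 29 7 4.5 0 0 -6.6; 0 28 11 4.5 0 0 -6.6; 0 26 14 4.5 0 0 -6.6"

```text
time_s: 0.93
position: [0.3432, -0.3142, 0.203]
tool_rot: [[0.161, 0.987, -0.0], [0.987, -0.161, 0.0], [0.0, -0.0, -1.0]]
ft_force: [0.3, -0.4, 0.6]
grip_width: 0.0855
```

>>> arm_command:
  rows: "0 25 17 4.5 0 0 -6.6; 0 23 19 4.5 0 0 -6.6; 0 20 22 4.5 0 0 -6.6; 0 18 24 4.5 0 0 -6.6; 0 15 26 4.5 0 0 -6.6"

```text
time_s: 1.35
position: [0.4459, -0.2052, 0.1804]
tool_rot: [[-0.403, 0.915, -0.0], [0.915, 0.403, 0.0], [0.0, -0.0, -1.0]]
ft_force: [-0.9, -0.8, 0.3]
grip_width: 0.0854
```

>>> arm_command:
  rows: "0 0 0 0 0 0 0; 0 0 0 0 0 0 0"

```text
time_s: 1.52
position: [0.4456, -0.2055, 0.1803]
tool_rot: [[-0.4, 0.917, -0.001], [0.917, 0.4, 0.001], [0.001, -0.001, -1.0]]
ft_force: [-0.7, -0.3, -0.3]
grip_width: 0.0854
```

Run:
```python
from h import *
s=readout.observe(); print(s["time_s"],s["position"],s["tool_rot"],s["q"])
im=eyes.get_image("wrist")[:,:,::-1]; cv2.imwrite("pics/w1.png",im)
im=im.astype(int); b,g,r=im[:,:,0],im[:,:,1],im[:,:,2]
m=((g>r+8)&(g>b)).astype(np.uint8)
n,l,st,c=cv2.connectedComponentsWithStats(m)
for i in range(1,n):
    if st[i,4]>100: print(st[i],c[i],cv2.minAreaRect(np.argwhere(l==i)[:,::-1].astype(np.float32)))
```

```text
1.5167 [ 0.4456 -0.2055  0.1803] [[-0.3996  0.9167 -0.001 ]
 [ 0.9167  0.3996  0.0007]
 [ 0.0011 -0.0006 -1.    ]] [-38.6059  19.6915  89.9593  -0.0047  70.4202 -62.1566]
[ 299  166   37   55 1877] [317.6127 193.195 ] ((317.78192138671875, 193.04873657226562), (53.397308349609375, 36.01120376586914), 87.70938873291016)
```

View pics/w1.png

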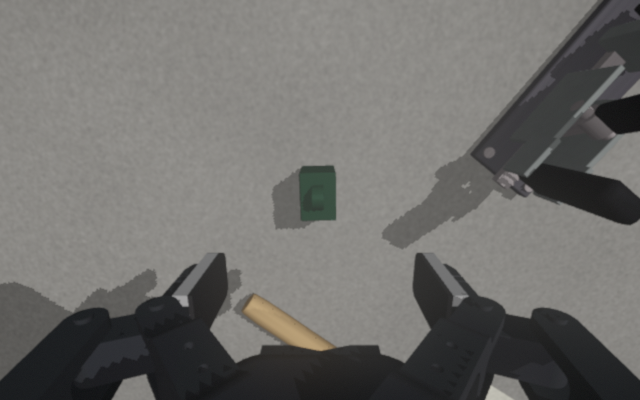

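The block is at (318,193). Its top face runs down to row 220, and the end face towards the camera starts at row 166. Hammer handle end is at (250,305), close to the left finger's descent path, so I'll check that. The clamp is at the upper right.

Run:
```python
from h import *
im=cv2.imread("pics/w1.png").astype(int); b,g,r=im[:,:,0],im[:,:,1],im[:,:,2]
m=((g>r+8)&(g>b)); m[:160]=0;m[225:]=0
for rr in range(164,224,4):
    c=np.where(m[rr])[0]; print(rr,(c.min(),c.max()+1,g[rr,310]) if len(c) else None)
M=eyes.camera_model("wrist"); s=readout.observe()
cs=np.where(m[200])[0]; L=onz("wrist",(cs.min(),205),.04,M); Rr=onz("wrist",(cs.max()+1,205),.04,M)
rows=np.where(m[:,318])[0]; far=onz("wrist",(318,rows.max()+1),.04,M); near=onz("wrist",(318,rows.min()),0,M)
print("width",np.linalg.norm(L-Rr)," len",np.linalg.norm((far-near)[:2]))
cx=(far+near)/2; ax=(near-far)[:2]; t=s["tool_rot"]
mid=(L+Rr)/2; print("mid W",mid,"mid L",cx,"yaw",np.degrees(np.arctan2(ax[1],ax[0])))
# side edge directions of top face
for sgn in ("l","r"):
    q=[]
    for rr in range(182,218): 
        c=np.where(m[rr])[0]; q.append((c.min() if sgn=="l" else c.max()+1,rr))
    q=np.array(q,float); k=np.polyfit(q[:,1],q[:,0],1); A=onz("wrist",(np.polyval(k,182),182),.04,M);B=onz("wrist",(np.polyval(k,217),217),.04,M); d=A-B; print(sgn,np.degrees(np.arctan2(d[1],d[0])),A,B)
print("in tool: L,R,far,near",[(t.T@(v-s["position"]))[:2]*1000 for v in (L,Rr,far,near)])
h=onz("wrist",(252,300),.015,M); print("hammer end in tool",t.T@(h-s["position"])*1000)
print([proj("top",[*cx[:2],.04])])
```

```text
164 None
168 (np.int64(302), np.int64(333), np.int64(64))
172 (np.int64(300), np.int64(335), np.int64(68))
176 (np.int64(300), np.int64(336), np.int64(79))
180 (np.int64(300), np.int64(336), np.int64(79))
184 (np.int64(300), np.int64(336), np.int64(78))
188 (np.int64(300), np.int64(336), np.int64(68))
192 (np.int64(300), np.int64(336), np.int64(65))
196 (np.int64(300), np.int64(336), np.int64(66))
200 (np.int64(301), np.int64(336), np.int64(64))
204 (np.int64(301), np.int64(336), np.int64(63))
208 (np.int64(301), np.int64(336), np.int64(63))
212 (np.int64(301), np.int64(336), np.int64(77))
216 (np.int64(301), np.int64(336), np.int64(79))
220 (np.int64(302), np.int64(313), np.int64(82))
width 0.031039644537001126  len 0.04137285638390921
mid W [ 0.4478 -0.2161  0.04  ] mid L [ 0.4447 -0.2102  0.02  ] yaw 113.73321592661023
l 114.84523080081495 [ 0.4246 -0.2035  0.04  ] [ 0.4381 -0.2326  0.04  ]
r 114.303877536801 [ 0.4535 -0.1909  0.04  ] [ 0.4667 -0.2201  0.04  ]
in tool: L,R,far,near [array([-10.116 , -16.8593]), array([-10.0747,  14.1803]), array([-24.1466,  -1.7873]), array([17.2059, -1.9856])]
hammer end in tool [-122.529   -71.9693  165.5654]
[array([390.1723, 236.594 ])]
```

>>> arm_command:
  rows: "0 -3.5 -1.5 30 0 0 -1; 0 0 0 38 0 0 0; 0 0 0 38 0 0 0; 0 0 0 30 0 0 0; 0 0 0 20 0 0 0"

```text
time_s: 1.98
position: [0.4437, -0.2108, 0.0224]
tool_rot: [[-0.411, 0.912, -0.002], [0.912, 0.411, 0.002], [0.003, -0.002, -1.0]]
ft_force: [-0.6, -0.0, -0.0]
grip_width: 0.0855
```

>>> arm_command:
  rows: "0.3 0 0 0 0 0 0; 0.5 0 0 0 0 0 0; 0.8 0 0 0 0 0 0; 1 0 0 0 0 0 0; 1 0 0 0 0 0 0"
  squeeze: 30

```text
time_s: 2.4
position: [0.4458, -0.2111, 0.0264]
tool_rot: [[-0.413, 0.911, 0.003], [0.911, 0.413, -0.002], [-0.003, 0.001, -1.0]]
ft_force: [-1.0, -0.5, 1.0]
grip_width: 0.0318
```

>>> arm_command:
  rows: "1 0 0 0 0 0 0; 1 0 0 0 0 0 0; 1 0 0 0 0 0 0"

```text
time_s: 2.65
position: [0.4458, -0.2111, 0.0264]
tool_rot: [[-0.414, 0.91, 0.002], [0.91, 0.414, -0.002], [-0.003, 0.001, -1.0]]
ft_force: [-1.2, -0.8, 7.4]
grip_width: 0.0317
```

Run:
```python
from h import *
s=readout.observe(); s=dict(s); s["position"]=s["position"]+[0,0,.12]
print(s["q"]); plan([.6325,.0131,.25],Rdown(-12.5),12,1,s)
```

```text
[-39.1095  32.8684 100.0446  -0.0238  46.8902 -63.5189]
1 10.6 21.9 -8.6 0 0 3.1; 1 11.7 21.3 -8.6 0 0 3.1; 1 12.9 20.6 -8.6 0 0 3.1; 1 13.9 19.9 -8.6 0 0 3.1; 1 15 19.1 -8.7 0 0 3.1
1 16 18.3 -8.6 0 0 3.1; 1 17 17.4 -8.7 0 0 3.1; 1 17.9 16.5 -8.6 0 0 3; 1 18.7 15.5 -8.7 0 0 3.1; 1 19.6 14.4 -8.6 0.1 0 3
1 20.3 13.4 -8.7 0 0.1 3.1; 1 21 12.3 -8.7 0.1 0 3
```

>>> arm_command:
  rows: "1 0 0 -10 0 0 0; 1 0 0 -30 0 0 0; 1 0 0 -40 0 0 0; 1 0 0 -40 0 0 0; 1 0 0 0 0 0 0"

```text
time_s: 3.07
position: [0.4475, -0.212, 0.1523]
tool_rot: [[-0.414, 0.91, 0.011], [0.91, 0.414, -0.009], [-0.012, 0.006, -1.0]]
ft_force: [1.0, -0.5, 0.2]
grip_width: 0.0312
```

>>> arm_command:
  rows: "1 11 22 -9 0 0 3; 1 12 21 -9 0 0 3; 1 13 21 -9 0 0 3; 1 14 20 -9 0 0 3; 1 15 19 -9 0 0 3"

```text
time_s: 3.48
position: [0.5231, -0.1148, 0.191]
tool_rot: [[-0.161, 0.987, 0.001], [0.987, 0.161, -0.001], [-0.001, 0.001, -1.0]]
ft_force: [0.4, -0.6, -0.3]
grip_width: 0.0317
```

>>> arm_command:
  rows: "1 16 18 -9 0 0 3; 1 17 17 -9 0 0 3; 1 18 16 -9 0 0 3; 1 19 15 -9 0 0 3; 1 20 14 -9 0 0 3"

```text
time_s: 3.9
position: [0.5977, -0.0199, 0.2359]
tool_rot: [[0.1, 0.995, 0.001], [0.995, -0.1, -0.0], [-0.0, 0.001, -1.0]]
ft_force: [-0.8, -0.4, -0.7]
grip_width: 0.0316
```

>>> arm_command:
  rows: "1 20 13 -5 0 0 3; 1 21 12 -5 0 0 3; 1 0 0 0 0 0 0; 1 0 0 0 0 0 0; 1 0 0 0 0 0 0"

```text
time_s: 4.32
position: [0.6267, 0.0164, 0.2448]
tool_rot: [[0.2, 0.98, -0.0], [0.98, -0.2, -0.0], [-0.0, -0.0, -1.0]]
ft_force: [-0.0, 0.0, -1.1]
grip_width: 0.0318
```

Run:
```python
from h import *
s=readout.observe(); print(s["time_s"],s["position"],s["tool_rot"],s["q"],s["grip_width"])
im=eyes.get_image("wrist")[:,:,::-1]; cv2.imwrite("pics/w2.png",im); np.save("w2.npy",eyes.camera_model("wrist"),allow_pickle=True)
```

```text
4.3167 [0.6267 0.0164 0.2448] [[ 0.2     0.9798 -0.0003]
 [ 0.9798 -0.2    -0.0002]
 [-0.0002 -0.0003 -1.    ]] [-9.3002 29.8604 61.3806 -0.0131 88.7744  2.2379] 0.03179108563084365
```

View pics/w2.png

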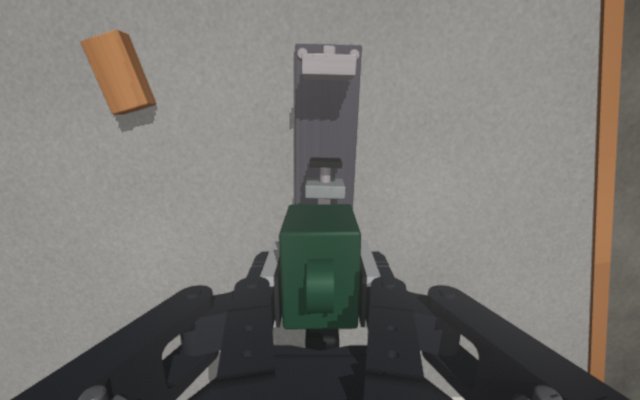

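The block is held at rows 205-328. The clamp's +x plate edge is at row 45 with its sides at columns 294-362. The fixed jaw top is around rows 54-74, the pad at row 162, and the moving jaw at row 187.

Run:
```python
from h import *
im=cv2.imread("pics/w2.png"); g=cv2.cvtColor(im,cv2.COLOR_BGR2GRAY).astype(int)
print("col 315",list(enumerate(g[36:130,315],36)))
print("jaw col 312",list(enumerate(g[150:204,312],150)))
for r in (64,95,135,150,175,188): print("row",r,list(g[r,285:370]))
c=im[35:215,270:390]; cv2.imwrite("pics/c2.png",cv2.resize(c,None,fx=3.3,fy=3.3,interpolation=cv2.INTER_CUBIC))
```

```text
col 315 [(36, np.int64(147)), (37, np.int64(147)), (38, np.int64(147)), (39, np.int64(146)), (40, np.int64(145)), (41, np.int64(144)), (42, np.int64(142)), (43, np.int64(129)), (44, np.int64(105)), (45, np.int64(98)), (46, np.int64(96)), (47, np.int64(96)), (48, np.int64(96)), (49, np.int64(96)), (50, np.int64(96)), (51, np.int64(96)), (52, np.int64(102)), (53, np.int64(142)), (54, np.int64(167)), (55, np.int64(163)), (56, np.int64(162)), (57, np.int64(162)), (58, np.int64(162)), (59, np.int64(161)), (60, np.int64(161)), (61, np.int64(163)), (62, np.int64(164)), (63, np.int64(163)), (64, np.int64(164)), (65, np.int64(164)), (66, np.int64(163)), (67, np.int64(163)), (68, np.int64(163)), (69, np.int64(163)), (70, np.int64(161)), (71, np.int64(160)), (72, np.int64(159)), (73, np.int64(143)), (74, np.int64(101)), (75, np.int64(82)), (76, np.int64(79)), (77, np.int64(80)), (78, np.int64(80)), (79, np.int64(78)), (80, np.int64(75)), (81, np.int64(74)), (82, np.int64(75)), (83, np.int64(74)), (84, np.int64(74)), (85, np.int64(74)), (86, np.int64(74)), (87, np.int64(75)), (88, np.int64(74)),
[... 8748 characters left out ...]
), np.int64(145), np.int64(145), np.int64(145), np.int64(145), np.int64(146), np.int64(146), np.int64(145), np.int64(139), np.int64(141), np.int64(145), np.int64(145), np.int64(146), np.int64(148), np.int64(148), np.int64(149), np.int64(148), np.int64(149), np.int64(149), np.int64(148), np.int64(148), np.int64(148), np.int64(141), np.int64(111), np.int64(90), np.int64(90), np.int64(91), np.int64(90), np.int64(90), np.int64(89), np.int64(90), np.int64(100), np.int64(132), np.int64(145), np.int64(147), np.int64(149), np.int64(149), np.int64(149), np.int64(147), np.int64(147), np.int64(148), np.int64(149), np.int64(149), np.int64(147), np.int64(148), np.int64(148), np.int64(149), np.int64(149)]
```

View pics/c2.png

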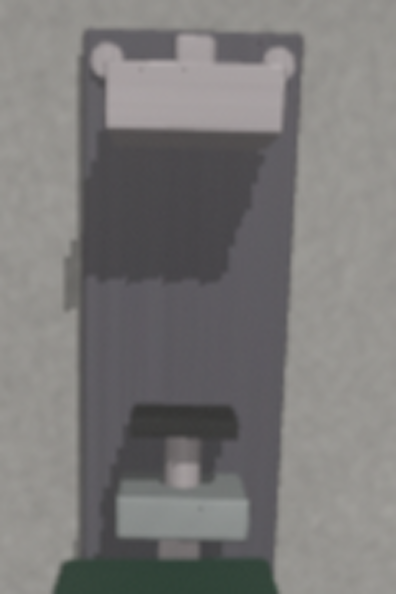

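Run:
```python
from h import *
g=cv2.cvtColor(cv2.imread("pics/w2.png"),cv2.COLOR_BGR2GRAY).astype(float); M=np.load("w2.npy",allow_pickle=True).item()
def cross(v,t,i0): # first crossing of level t, subpixel
    k=np.where((v[:-1]-t)*(v[1:]-t)<=0)[0][0]; return i0+k+(t-v[k])/(v[k+1]-v[k])+.0
W=lambda u,v,z: onz("wrist",(u,v),z,M)[:2]
L=[];R=[]
for r in range(125,200,3):
    L.append(W(cross(g[r,285:300],118,285),r,.012)); R.append(W(369-cross(g[r,345:370][::-1],118,0),r,.012))
L=np.array(L);R=np.array(R); print("width",np.linalg.norm(L-R,axis=1)[[0,-1]])
def line(P): v=cv2.fitLine(P.astype(np.float32),cv2.DIST_HUBER,0,.001,.001).ravel(); return v[:2]*np.sign(v[1]),v[2:]
for P in (L,R): d,_=line(P); print("edge yaw",np.degrees(np.arctan2(d[1],d[0])))
F=np.array([W(c,cross(g[68:78,c],118,68),.058) for c in range(306,352,2)])
E=np.array([W(c,cross(g[38:50,c],120,38),.012) for c in range(304,322,2)])
J=np.array([W(c,cross(g[182:188,c],128,182),.056) for c in list(range(309,318))])
Pd=np.array([W(c,cross(g[152:162,c],75,152),.051) for c in range(312,338,2)])
for n,P in(("face",F),("end",E)):
    d,_=line(P); print(n,"normal yaw",np.degrees(np.arctan2(abs(d[0]),abs(d[1])*1)), d)
d1,_=line(L);d2,_=line(R); d=(d1+d2); d/=np.linalg.norm(d); yaw=np.degrees(np.arctan2(d[1],d[0])); n=np.array([-d[1],d[0]])
c=(L.mean(0)+R.mean(0))/2
print("yaw",yaw,"center lat",c@n, "jawtop lat",((W(302,64,.058)+W(355.8,64,.058))/2)@n, "jaw width",np.linalg.norm(W(302,64,.058)-W(355.8,64,.058)))
x0=F.mean(0)@d-.100
for k,P in(("end",E),("movjaw front",J),("pad",Pd)): print(k,P.mean(0)@d-x0)
for lat in [c@n]:
    print("origin",x0*d+lat*n,"seat",(x0+.076)*d+lat*n)
```

```text
width [0.0754 0.0711]
edge yaw 77.31154
edge yaw 77.0489
face normal yaw 77.06504 [-0.9746  0.2238]
end normal yaw 77.991684 [-0.9781  0.2081]
yaw 77.18022 center lat -0.6121384443308047 jawtop lat -0.613528414869284 jaw width 0.04963771649097281
end 0.13434309209387232
movjaw front -0.006275955569539943
pad 0.02176697391318483
origin [0.632  0.0184] seat [0.6488 0.0925]
```

Run:
```python
from h import *
im=cv2.imread("pics/w2.png").astype(int); g=im[:,:,1]; M=np.load("w2.npy",allow_pickle=True).item()
s=readout.observe(); z=s["position"][2]
for c in (300,320,340): print(c,[(r,int(g[r,c])) for r in range(200,250,2)][:25:2], [(r,int(g[r,c])) for r in range(320,334)])
gr=np.abs(np.diff(g[210:260,295:345].mean(1))); near=210+gr.argmax()+1; print("near top edge",near,gr.max())
T=s["tool_rot"]
for u,v,dz in ((320,near,.0136),(320,328,.0136),(320,205,-.0264),(283,300,.0136),(358.5,300,.0136)): print(u,v,(T.T@(onz("wrist",(u,v),z+dz,M)-s["position"]))*1000)
Rt=Rdown(77.2-90); plan([.6488,.0925,.12],Rt,6,1)
```

```text
300 [(200, 77), (204, 68), (208, 68), (212, 68), (216, 68), (220, 68), (224, 67), (228, 66), (232, 77), (236, 79), (240, 78), (244, 78), (248, 78)] [(320, 70), (321, 71), (322, 71), (323, 71), (324, 70), (325, 69), (326, 70), (327, 68), (328, 69), (329, 85), (330, 96), (331, 98), (332, 98), (333, 97)]
320 [(200, 112), (204, 89), (208, 67), (212, 67), (216, 67), (220, 66), (224, 66), (228, 66), (232, 81), (236, 79), (240, 77), (244, 77), (248, 76)] [(320, 70), (321, 70), (322, 71), (323, 71), (324, 70), (325, 70), (326, 70), (327, 67), (328, 54), (329, 39), (330, 33), (331, 33), (332, 32), (333, 31)]
340 [(200, 89), (204, 74), (208, 68), (212, 68), (216, 67), (220, 67), (224, 66), (228, 67), (232, 90), (236, 79), (240, 77), (244, 78), (248, 76)] [(320, 51), (321, 51), (322, 51), (323, 50), (324, 51), (325, 50), (326, 51), (327, 53), (328, 77), (329, 114), (330, 134), (331, 137), (332, 139), (333, 139)]
near top edge 232 11.64
320 232 [ 24.3264   0.4198 -13.6061]
320 328 [-18.9397   0.4825 -13.5955]
320 205 [23.4113  0.428  26.3941]
283 300 [ -5.4964 -14.7155 -13.5938]
358.5 300 [ -5.4434  16.2542 -13.6041]
1 13.2 1.1 20.8 -0 0 0.2; 1 13.2 1 20.8 -0 0 0.2; 1 13.3 1 20.8 -0 0 0.2; 1 13.2 0.9 20.8 -0 0 0.2; 1 13.3 0.9 20.8 -0 0 0.2
1 13.2 0.8 20.8 -0 0 0.2
```

>>> arm_command:
  rows: "1 26 2 30 0 0 0; 1 26 2 35 0 0 0; 1 24.5 2 35 0 0 0; 1 0 0 25 0 0 1.3; 1 0 0 0 0 0 0"

```text
time_s: 4.78
position: [0.6452, 0.0889, 0.1167]
tool_rot: [[0.223, 0.975, -0.01], [0.975, -0.223, 0.0], [-0.002, -0.01, -1.0]]
ft_force: [-0.2, 0.1, -0.5]
grip_width: 0.0317
```

>>> arm_command:
  rows: "1 0 0 0 0 0 0; 1 0 0 0 0 0 0; 1 0 0 0 0 0 0"

```text
time_s: 5.03
position: [0.6488, 0.0876, 0.1249]
tool_rot: [[0.224, 0.975, 0.004], [0.975, -0.224, -0.0], [0.001, 0.004, -1.0]]
ft_force: [-1.1, 0.7, -1.0]
grip_width: 0.0317
```

Run:
```python
from h import *
s=readout.observe(); print(s["position"],s["tool_rot"],s["ft_force"]); plan([.6478,.0901,.042],Rdown(77.2-90),5,1)
im=eyes.get_image("wrist")[:,:,::-1]; cv2.imwrite("pics/w3.png",im)
```

```text
[0.6488 0.0876 0.1249] [[ 0.2236  0.9747  0.0041]
 [ 0.9747 -0.2236 -0.0003]
 [ 0.0007  0.0041 -1.    ]] [-1.0653  0.6632 -1.0251]
1 0.4 -0.4 16.6 0 -0 -0; 1 0.5 -0.4 16.6 0.1 -0 -0; 1 0.4 -0.3 16.6 0 -0 -0; 1 0.5 -0.3 16.6 0.1 -0 -0.1; 1 0.4 -0.4 16.5 0 -0 -0
```

View pics/w3.png

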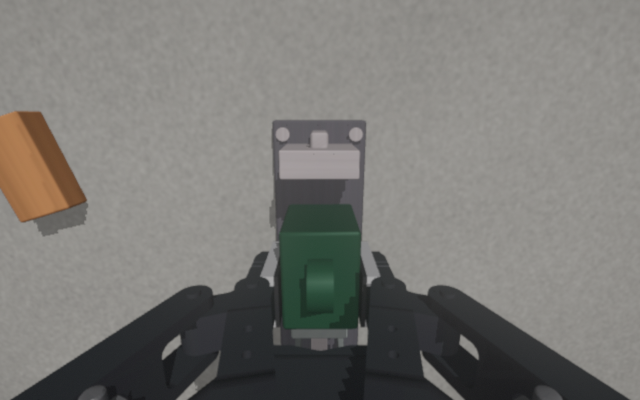

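The block is lined up behind the fixed jaw, with its columns at 281-359 and the jaw's at 279-359. The jaw's front top edge is at about row 179. I'll check the gap from this view before descending.

Run:
```python
from h import *
g=cv2.cvtColor(cv2.imread("pics/w3.png"),cv2.COLOR_BGR2GRAY).astype(float); s=readout.observe(); M=eyes.camera_model("wrist"); T=s["tool_rot"]
e=[172+np.abs(np.diff(g[172:186,c])).argmax()+.5+.5 for c in range(285,355,5)]; print(e)
tl=lambda u,v,z:(T.T@(onz("wrist",(u,v),z,M)-s["position"])*1000)[:2]
print("face",tl(319,np.median(e),.058),"jaw sides",tl(279.5,165,.058),tl(359,165,.058), "plate",tl(274,200,.012),tl(364.5,200,.012))
```

```text
[np.float64(179.0), np.float64(179.0), np.float64(179.0), np.float64(179.0), np.float64(179.0), np.float64(179.0), np.float64(179.0), np.float64(179.0), np.float64(179.0), np.float64(179.0), np.float64(179.0), np.float64(179.0), np.float64(179.0), np.float64(179.0)]
face [28.5865 -0.1466] jaw sides [ 37.3913 -24.5974] [37.43   24.6251] plate [  2.2268 -35.8225] [ 2.2541 35.7297]
```

>>> arm_command:
  rows: "1 1 -0.5 25 0 0 0; 1 1 -0.5 25 0 0 0; 1 0 0 17 0 0 0; 1 0 0 10 0 0 0; 1 0 0 4 0 0 0"

```text
time_s: 5.5
position: [0.6473, 0.0904, 0.0409]
tool_rot: [[0.223, 0.975, -0.001], [0.975, -0.223, -0.0], [-0.0, -0.001, -1.0]]
ft_force: [-1.1, 0.9, -1.4]
grip_width: 0.0322
```

>>> arm_command:
  rows: "1 0 0 0 0 0 0; 1 0 0 0 0 0 0; 1 0 0 0 0 0 0; 1 0 0 0 0 0 0"

```text
time_s: 5.83
position: [0.6479, 0.0907, 0.0425]
tool_rot: [[0.223, 0.975, 0.002], [0.975, -0.223, -0.0], [0.0, 0.002, -1.0]]
ft_force: [0.5, -0.0, -0.1]
grip_width: 0.0316
```

Position (0.6479, 0.0907) matches the target, so I'll lower it gently to contact.

>>> arm_command:
  rows: "1 0 0 1.5 0 0 0; 1 0 0 1 0 0 0; 1 0 0 1 0 0 0; 1 0 0 0 0 0 0"

```text
time_s: 6.17
position: [0.6475, 0.0908, 0.0385]
tool_rot: [[0.223, 0.975, 0.001], [0.975, -0.223, -0.0], [0.0, 0.001, -1.0]]
ft_force: [-2.7, 0.1, 4.2]
grip_width: 0.0314
```

>>> arm_command:
  rows: "1 0 0 0 0 0 0; 1 0 0 0 0 0 0"

```text
time_s: 6.33
position: [0.6475, 0.0908, 0.0384]
tool_rot: [[0.223, 0.975, 0.0], [0.975, -0.223, -0.0], [0.0, 0.0, -1.0]]
ft_force: [-2.0, 0.6, 5.4]
grip_width: 0.0312
```

Contact came at z 0.0384, as predicted, with 5 N. Releasing now.

>>> arm_command:
  rows: "0.5 0 0 0 0 0 0; 0.4 0 0 0 0 0 0; 0.4 0 0 0 0 0 0; 0.4 0 0 0 0 0 0; 0.4 0 0 -4 0 0 0"

```text
time_s: 6.75
position: [0.647, 0.0908, 0.0411]
tool_rot: [[0.223, 0.975, -0.002], [0.975, -0.223, 0.0], [-0.0, -0.002, -1.0]]
ft_force: [0.5, -0.4, -0.4]
grip_width: 0.0513
```

>>> arm_command:
  rows: "0.4 0 0 -10 0 0 0; 0.4 0 0 -30 0 0 0; 0.4 0 0 -40 0 0 0; 0.4 0 0 -40 0 0 0; 0.4 0 0 0 0 0 0"

```text
time_s: 7.17
position: [0.6502, 0.0908, 0.1716]
tool_rot: [[0.223, 0.975, 0.015], [0.975, -0.223, -0.001], [0.003, 0.015, -1.0]]
ft_force: [1.0, 0.9, 2.0]
grip_width: 0.0511
```

Run:
```python
from h import *
s=readout.observe(); print(s["position"],s["q"],s["grip_width"])
d=np.array([np.cos(np.radians(77.2)),np.sin(np.radians(77.2)),0]); n=np.array([-d[1],d[0],0]); o=np.array([.632,.0184,0])
im=eyes.get_image("wrist")[:,:,::-1]; cv2.imwrite("pics/w4.png",im); M=eyes.camera_model("wrist")
m=((im[:,:,1].astype(int)>im[:,:,2]+8)&(im[:,:,1]>im[:,:,0])).astype(np.uint8)
nn,l,st,c=cv2.connectedComponentsWithStats(m); i=1+st[1:,4].argmax(); x,y,w,h,a=st[i]; print(st[i])
for nm,uv,z in (("far top",(x+w/2,y+h),.052),("near bottom",(x+w/2,y),.012),("L",(x,y+h-15),.052),("R",(x+w,y+h-15),.052)):
    p=onz("wrist",uv,z,M)-o; print(nm,p@d*1000,p@n*1000)
```

```text
[0.6502 0.0908 0.1716] [-2.3577 35.4355 63.3947  0.0008 80.2866 10.503 ] 0.051095090676717414
[ 295  173   39   51 1969]
far top 55.72656638552202 2.189287169676854
near bottom 90.59931285951889 2.3022590689936657
L 68.59044180575765 17.849956392896924
R 68.5027716900317 -13.605003184833304
```

View pics/w4.png

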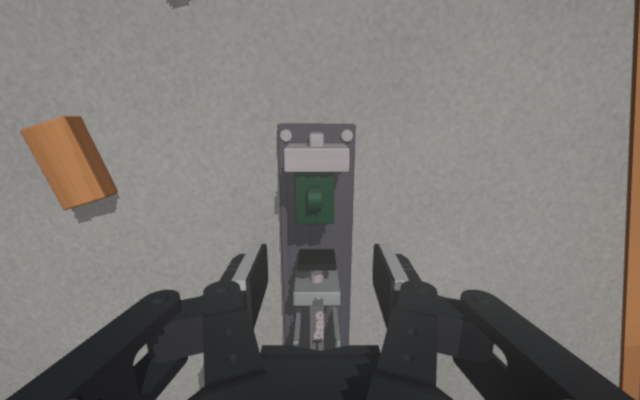

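The block stands on the bed in front of the fixed jaw at columns 295-334, while the jaw spans 285-349. It may sit about 2 mm to one side. I'll re-measure once the arm has settled.

>>> arm_command:
  rows: "0.4 0 0 0 0 0 0; 0.4 0 0 0 0 0 0; 0.4 0 0 0 0 0 0; 0.4 0 0 0 0 0 0; 0.4 0 0 0 0 0 0"

```text
time_s: 7.63
position: [0.6472, 0.0908, 0.1609]
tool_rot: [[0.223, 0.975, -0.002], [0.975, -0.223, 0.0], [-0.0, -0.002, -1.0]]
ft_force: [-0.3, -0.0, -0.9]
grip_width: 0.0514
```

Run:
```python
from h import *
d=np.array([np.cos(np.radians(77.2)),np.sin(np.radians(77.2)),0]); n=np.array([-d[1],d[0],0]); o=np.array([.632,.0184,0])
M=eyes.camera_model("wrist"); im=eyes.get_image("wrist")[:,:,::-1]; cv2.imwrite("pics/w5.png",im)
s=readout.observe(); print(s["position"],s["tool_rot"][:,2])
C=lambda u,v,z:(onz("wrist",(u,v),z,M)-o)@np.array([d,n]).T*1000
m=((im[:,:,1].astype(int)>im[:,:,2]+8)&(im[:,:,1]>im[:,:,0])).astype(np.uint8)
nn,l,st,c=cv2.connectedComponentsWithStats(m); i=1+st[1:,4].argmax(); x,y,w,h,a=st[i]; print(st[i]); b=l==i
g=cv2.cvtColor(im,cv2.COLOR_BGR2GRAY).astype(float)
for r in (y+15,y+h-12,y+h-4): q=np.where(b[r])[0]; print("block row",r,C(q.min(),r+.5,.052),C(q.max()+1,r+.5,.052))
print("block far",C(x+w/2,y+h,.052))
jr=y-15
q=np.where(g[jr,265:370]>135)[0]; v=g[jr,260:375]; k=np.abs(np.diff(v)); print("jaw row",jr,[(260+j+1,int(k[j])) for j in np.where(k>18)[0]])
for r in (y-3,y+20,y+h+8): v=g[r,265:370]; k=np.abs(np.diff(v)); print(r,[(265+j+1,int(k[j])) for j in np.where(k>15)[0]])
col=x+8; k=np.abs(np.diff(g[jr-15:y+12,col])); print([(jr-15+j+1,int(k[j])) for j in np.where(k>8)[0]])
```

```text
[0.6473 0.0908 0.1611] [-0.0012  0.0001 -1.    ]
[ 300  174   42   53 2142]
block row 189 [85.5765 16.3157] [ 85.5914 -15.2934]
block row 215 [64.4841 15.8897] [ 64.5042 -15.6812]
block row 223 [57.7908 15.9993] [ 57.8126 -15.8043]
block far [54.8427  0.0925]
jaw row 159 [(np.int64(281), 20), (np.int64(282), 23), (np.int64(289), 36), (np.int64(290), 26), (np.int64(357), 31), (np.int64(358), 30), (np.int64(362), 21), (np.int64(363), 24)]
171 [(np.int64(282), 22), (np.int64(283), 30), (np.int64(289), 32), (np.int64(290), 31), (np.int64(356), 16), (np.int64(357), 27), (np.int64(362), 34)]
194 [(np.int64(280), 21), (np.int64(281), 17), (np.int64(284), 17), (np.int64(361), 34), (np.int64(362), 17)]
235 [(np.int64(284), 20), (np.int64(285), 21), (np.int64(359), 24), (np.int64(360), 24)]
[(np.int64(148), 16), (np.int64(149), 13), (np.int64(172), 22), (np.int64(173), 51), (np.int64(174), 15)]
```

```bash
cat >> h.py <<'E'
D=np.array([np.cos(np.radians(77.2)),np.sin(np.radians(77.2)),0]); N=np.array([-D[1],D[0],0]); O=np.array([.632,.0184,0])
def cl(x,y,z): return O+D*x+N*y+[0,0,z]
def tocl(p): p=np.array(p)-O; return np.array([p@D,p@N,p[2]])*1000
E
python3 -c "
from h import *
plan(cl(-.025,0,.165),Rdown(77.2),13,1)"
```

```text
1 -7.6 0.1 -0.3 -0 -0 -6.9; 1 -7.6 -0.8 -0.3 -0 -0 -6.9; 1 -7.4 -1.7 -0.3 -0 -0 -6.9; 1 -7.2 -2.6 -0.3 -0 -0 -6.9; 1 -6.8 -3.4 -0.3 -0 -0 -6.9
1 -6.3 -4.2 -0.3 -0 -0 -6.9; 1 -5.8 -5 -0.3 -0 -0 -7; 1 -5.1 -5.6 -0.3 -0 -0 -6.9; 1 -4.4 -6.2 -0.3 -0 -0 -7; 1 -3.6 -6.7 -0.3 -0 -0 -6.9
1 -2.8 -7.1 -0.3 -0 -0 -7; 1 -1.9 -7.4 -0.3 -0 -0 -6.9; 1 -1 -7.5 -0.2 -0 -0.1 -7
```

>>> arm_command:
  rows: "1 -7.6 0 -0.3 0 0 -6.9; 1 -7.6 -1 -0.3 0 0 -6.9; 1 -7.4 -1.7 -0.3 0 0 -6.9; 1 -7.2 -2.6 -0.3 0 0 -6.9; 1 -6.8 -3.4 -0.3 0 0 -6.9"

```text
time_s: 8.1
position: [0.639, 0.0532, 0.163]
tool_rot: [[-0.374, 0.927, -0.0], [0.927, 0.374, 0.0], [0.0, -0.0, -1.0]]
ft_force: [0.6, -0.0, 1.0]
grip_width: -0.0003
```

>>> arm_command:
  rows: "1 -6.3 -4.2 -0.3 0 0 -6.9; 1 -5.8 -5 -0.3 0 0 -7; 1 -5 -5.6 -0.3 0 0 -6.9; 1 -4.4 -6.2 -0.3 0 0 -7; 1 -3.6 -6.7 -0.3 0 0 -6.9"

```text
time_s: 8.52
position: [0.631, 0.0162, 0.1646]
tool_rot: [[-0.836, 0.549, -0.0], [0.549, 0.836, 0.0], [0.0, -0.0, -1.0]]
ft_force: [-0.4, 0.5, 0.8]
grip_width: 0.0
```

>>> arm_command:
  rows: "1 -2.8 -7 -0.3 0 0 -7; 1 -2 -7.4 -0.3 0 0 -6.9; 1 -1 -7.5 -0.2 0 0 -7; 1 0 0 0 0 0 0; 1 0 0 0 0 0 0"

```text
time_s: 8.93
position: [0.6264, -0.0059, 0.1654]
tool_rot: [[-0.974, 0.225, -0.0], [0.225, 0.974, 0.0], [0.0, 0.0, -1.0]]
ft_force: [0.9, 0.2, 0.4]
grip_width: -0.0
```

Run:
```python
from h import *
s=readout.observe(); print(s["time_s"],s["position"],tocl(s["position"]),s["tool_rot"],s["q"],s["grip_width"])
im=eyes.get_image("wrist")[:,:,::-1]; cv2.imwrite("pics/w6.png",im)
M=eyes.camera_model("wrist")
for p in ((.056,0,.052),(.100,.025,.058),(-.0064,.0,.056),(.0177,.017,.051)): print(p,proj("wrist",cl(*p),M))
```

```text
8.9333 [ 0.6264 -0.0059  0.1654] [-24.9442   0.0924 165.431 ] [[-0.9743  0.2254 -0.0003]
 [ 0.2254  0.9743  0.0002]
 [ 0.0004  0.0001 -1.    ]] [-11.3536  33.154   68.8722   0.0058  77.9946 -88.3313] -2.8695001232195622e-05
(0.056, 0, 0.052) [422.0384 202.9995]
(0.1, 0.025, 0.058) [485.6013 173.245 ]
(-0.0064, 0.0, 0.056) [344.0161 204.6104]
(0.0177, 0.017, 0.051) [374.6761 181.9319]
```

View pics/w6.png

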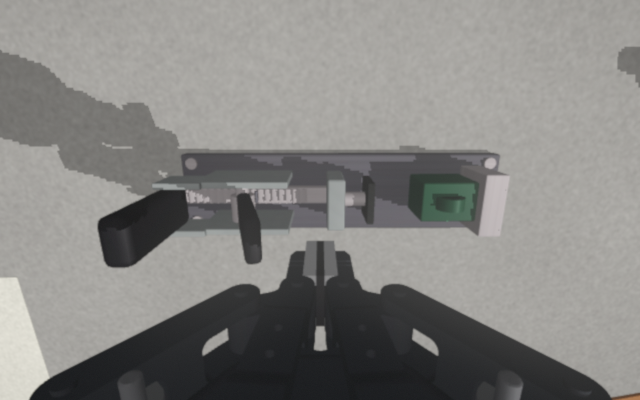

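All clear in view: the jaw's front edge is at column 344, the pad at 372, the block's end at 422 and the trigger blade at (248,230). Next I lower the fingers in front of the trigger and push.

>>> arm_command:
  rows: "1 0 0 15 0 0 0; 1 0 0 20 0 0 0; 1 0 0 13 0 0 0; 1 0 -4 0 0 0 0; 1 0 -4 0 0 0 0"

```text
time_s: 9.4
position: [0.6246, -0.0133, 0.1174]
tool_rot: [[-0.975, 0.222, -0.001], [0.222, 0.975, 0.0], [0.001, 0.0, -1.0]]
ft_force: [-0.1, -1.3, 0.7]
grip_width: -0.0001
```

>>> arm_command:
  rows: "1 0 -3 0 0 0 0; 1 0 -3 0 0 0 0; 1 0 -3 0 0 0 0; 1 0 0 0 0 0 0; 1 0 0 0 0 0 0"

```text
time_s: 9.82
position: [0.6227, -0.0226, 0.1181]
tool_rot: [[-0.975, 0.222, 0.001], [0.222, 0.975, -0.0], [-0.001, 0.0, -1.0]]
ft_force: [-0.1, 0.4, -0.0]
grip_width: 0.0001
```

Run:
```python
from h import *
s=readout.observe(); print(s["time_s"],tocl(s["position"]),s["ft_force"]@D,s["ft_force"],s["tool_rot"][:,2])
```

```text
9.8167 [-42.0199  -0.0601 118.0507] 0.34784156819756507 [-0.1268  0.3855 -0.0382] [ 0.0007 -0.0001 -1.    ]
```

>>> arm_command:
  rows: "1 0 -4 0 0 0 0; 1 0 -4 0 0 0 0; 1 0 -4 0 0 0 0; 1 0 -4 0 0 0 0; 1 0 0 0 0 0 0"

```text
time_s: 10.23
position: [0.6192, -0.0385, 0.1179]
tool_rot: [[-0.975, 0.222, 0.001], [0.222, 0.975, -0.0], [-0.001, 0.0, -1.0]]
ft_force: [1.1, 3.6, 3.4]
grip_width: -0.0004
```

>>> arm_command:
  rows: "1 0 -4 0 0 0 0; 1 0 -4 0 0 0 0; 1 0 0 0 0 0 0"

```text
time_s: 10.48
position: [0.6173, -0.0464, 0.1177]
tool_rot: [[-0.975, 0.222, 0.0], [0.222, 0.975, -0.0], [-0.0, -0.0, -1.0]]
ft_force: [1.5, 2.5, 2.9]
grip_width: -0.0002
```

```bash
cat >> h.py <<'E'
def look(name,jz=.056):
    """state, and moving-jaw front x (bright jaw top's +x edge, z .056) in clamp mm from the wrist view"""
    M=eyes.camera_model("wrist"); im=eyes.get_image("wrist")[:,:,::-1]; cv2.imwrite(f"pics/{name}.png",im)
    s=readout.observe(); print("t",s["time_s"],"tcp",tocl(s["position"]),"F along",s["ft_force"]@D,"F",s["ft_force"])
    return im,M,s
E
python3 - <<'E'
from h import *
im,M,s=look("w7"); 
for p in ((.056,0,.052),(.1,.025,.058),(.1,-.025,.058),(-.0064,.021,.056),(-.0064,-.021,.056)): print(p,proj("wrist",cl(*p),M))
E
```

```text
t 10.5333 tcp [-66.2201   0.0084 117.5975] F along 2.54089035150505 F [1.3391 2.3014 2.0499]
(0.056, 0, 0.052) [509.6597 223.569 ]
(0.1, 0.025, 0.058) [594.362  188.2858]
(0.1, -0.025, 0.058) [575.9642 262.8536]
(-0.0064, 0.021, 0.056) [418.2993 193.6572]
(-0.0064, -0.021, 0.056) [412.7243 255.779 ]
```

View pics/w7.png

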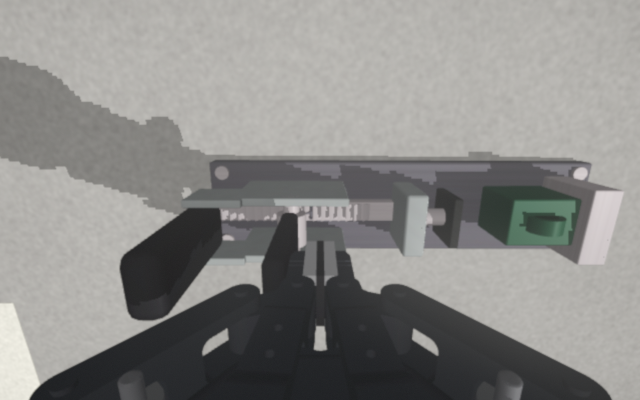

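The fingers are on the trigger at about column 300. Jaw front edge is at about column 425, the pad at 460 and the block's top edge at 510. I'll automate the readings of the jaw front, pad face and block end.

```bash
cat >> h.py <<'E'
def meas(name):
    im,M,s=look(name); g=cv2.GaussianBlur(cv2.cvtColor(im,cv2.COLOR_BGR2GRAY),(3,3),0).astype(float)
    X=lambda u,v,z: tocl(onz("wrist",(u,v),z,M))[0]
    jaw=[];pad=[];blk=[]
    gm=(im[:,:,1].astype(int)>im[:,:,2]+12)&(im[:,:,1]>im[:,:,0])
    for y in np.linspace(-.019,-.012,8):           # clamp-y lines on the near side, clear of the plunger
        prof=lambda z,xs:[g[tuple(np.round(proj("wrist",cl(x,y,z),M)).astype(int)[::-1])] for x in xs]
        xs=np.arange(-.015,.055,.0003); d=np.diff(cv2.GaussianBlur(np.array(prof(.056,xs)).reshape(1,-1),(9,1),0).ravel()); k=d.argmin(); jaw.append(xs[k]*1e3)
        xs=np.arange(jaw[-1]/1e3+.004,.07,.0003); d=np.array(prof(.051,xs)); dk=np.where(d<75)[0]
    print("jaw front",np.median(jaw),np.ptp(jaw),"-> slide",np.median(jaw)+19)
    for y in np.linspace(-.012,-.006,7):
        xs=np.arange(.03,.09,.0003); v=[gm[tuple(np.round(proj("wrist",cl(x,y,.052),M)).astype(int)[::-1])] for x in xs]
        k=np.where(v)[0]; blk.append(xs[k[0]]*1e3 if len(k) else np.nan)
    print("block end (incl. end face if seen)",np.median(blk))
    xs=np.arange(.0,.066,.002); print("pad profile z51 y-9:",[(int(round(x*1e3)),int(g[tuple(np.round(proj("wrist",cl(x,-.009,.051),M)).astype(int)[::-1])])) for x in xs if x*1e3>np.median(jaw)+2])
E
python3 -c "
from h import *
meas('w8')"
```

```text
t 10.5833 tcp [-66.0532   0.0224 117.5544] F along 2.579618086896298 F [1.0371 2.4097 3.276 ]
jaw front -0.1500000000000034 53.69999999999999 -> slide 18.849999999999998
block end (incl. end face if seen) 55.20000000000014
pad profile z51 y-9: [(2, 149), (4, 119), (6, 119), (8, 118), (10, 89), (12, 63), (14, 62), (16, 62), (18, 63), (20, 75), (22, 77), (24, 95), (26, 120), (28, 121), (30, 120), (32, 121), (34, 120), (36, 121), (38, 121), (40, 121), (42, 121), (44, 121), (46, 109), (48, 75), (50, 61), (52, 61), (54, 61), (56, 68), (58, 101), (60, 107), (62, 107), (64, 107)]
```

The measurements agree: slide is 18.9, the pad face is at 24 and the pad is unpressed. I'll continue the squeeze.

>>> arm_command:
  rows: "1 0 -4 0 0 0 0; 1 0 -4 0 0 0 0; 1 0 -3 0 0 0 0; 1 0 0 0 0 0 0; 1 0 0 0 0 0 0"

```text
time_s: 11.0
position: [0.6149, -0.0565, 0.1174]
tool_rot: [[-0.975, 0.221, -0.0], [0.221, 0.975, 0.0], [0.0, 0.0, -1.0]]
ft_force: [2.3, 3.3, 0.9]
grip_width: -0.0001
```

```bash
python3 -c "
from h import *
meas('w9')"
```

```text
t 11.05 tcp [-76.781    0.1133 117.4067] F along 4.113204026017211 F [2.0554 3.751  0.9672]
jaw front -3.150000000000002 17.099999999999994 -> slide 15.849999999999998
block end (incl. end face if seen) 55.20000000000014
pad profile z51 y-9: [(0, 175), (2, 176), (4, 178), (6, 167), (8, 119), (10, 118), (12, 111), (14, 73), (16, 61), (18, 61), (20, 61), (22, 60), (24, 68), (26, 75), (28, 78), (30, 116), (32, 120), (34, 119), (36, 120), (38, 120), (40, 120), (42, 120), (44, 117), (46, 91), (48, 63), (50, 59), (52, 59), (54, 59), (56, 63), (58, 98), (60, 107), (62, 108), (64, 108)]
```

```bash
cat >> h.py <<'E'
def meas(name):
    im,M,s=look(name); g=cv2.cvtColor(im,cv2.COLOR_BGR2GRAY).astype(np.float32)
    def prof(y,z,xs):
        q=np.array([proj("wrist",cl(x,y,z),M) for x in xs],np.float32); return cv2.remap(g,q[:,0].reshape(1,-1),q[:,1].reshape(1,-1),cv2.INTER_LINEAR).ravel()
    J=[];P=[];B=[]
    xs=np.arange(-.012,.06,.0002)
    for y in np.linspace(-.012,-.007,6):
        v=prof(y,.056,xs); k=np.where((v[:-1]>=142)&(v[1:]<142))[0]; k=k[0] if len(k) else 0; J.append(xs[k]*1e3)
        v=prof(y,.051,xs); d=np.where((v<90)&(xs>J[-1]/1e3+.006))[0]
        up=[i for i in d if v[min(i+5,len(v)-1)]>=90]; P.append(xs[up[0]]*1e3 if up else np.nan)
        v=prof(y,.052,np.arange(.04,.08,.0002)); k=np.where((v[:-1]<84)&(v[1:]>=84))[0]; B.append(40+.2*k[-1] if len(k) else np.nan)
    print("jaw",np.round(J,1),"slide",np.median(J)+19); print("pad face",np.round(P,1)); print("block end",np.round(B,1))
E
python3 -c "
from h import *
meas('w10')"
```

```text
t 11.1 tcp [-76.7458   0.0915 117.4297] F along 4.1807316802012835 F [1.7571 3.8881 0.2668]
jaw [4.6 4.8 4.6 4.6 4.8 4.6] slide 23.600000000000044
pad face [27.8 27.8 27.8 27.8 27.8 27.8]
block end [56.2 56.2 56.2 56.2 56.2 56.2]
```

>>> arm_command:
  rows: "1 0 -2 0 0 0 0; 1 0 -2 0 0 0 0; 1 0 0 0 0 0 0; 1 0 0 0 0 0 0"

```text
time_s: 11.43
position: [0.6139, -0.0602, 0.1171]
tool_rot: [[-0.975, 0.221, -0.001], [0.221, 0.975, 0.001], [0.001, 0.0, -1.0]]
ft_force: [2.5, 4.5, -1.1]
grip_width: -0.0003
```

```bash
python3 -c "
from h import *
meas('w11')"
```

```text
t 11.4833 tcp [-80.5991   0.2502 117.1742] F along 5.025887545934367 F [ 2.5442  4.5759 -1.4354]
jaw [6. 6. 6. 6. 6. 6.] slide 25.000000000000046
pad face [29.2 29.2 29.2 29.2 29.2 29.2]
block end [56.2 56.2 56.2 56.2 56.2 56.2]
```

>>> arm_command:
  rows: "1 0 -2 0 0 0 0; 1 0 -1 0 0 0 0; 1 0 0 0 0 0 0; 1 0 0 0 0 0 0"

```text
time_s: 11.82
position: [0.613, -0.063, 0.1172]
tool_rot: [[-0.975, 0.221, -0.001], [0.221, 0.975, 0.001], [0.001, 0.0, -1.0]]
ft_force: [2.3, 5.5, -1.7]
grip_width: -0.0004
```

```bash
python3 -c "
from h import *
meas('w12')"
```

```text
t 11.8667 tcp [-83.5566   0.4646 117.1865] F along 4.2743993344237134 F [ 1.6258  4.014  -2.2191]
jaw [6.8 6.8 6.8 6.8 6.8 6.8] slide 25.800000000000047
pad face [30.2 30.2 30.2 30.  30.2 30.2]
block end [56.2 56.2 56.2 56.2 56.2 56.2]
```

>>> arm_command:
  rows: "1 0 9 0 0 0 0; 1 0 9 0 0 0 0; 1 0 9 0 0 0 0; 1 0 9 0 0 0 0; 1 0 7 0 0 0 0"

```text
time_s: 12.28
position: [0.623, -0.0202, 0.1176]
tool_rot: [[-0.975, 0.22, -0.0], [0.22, 0.975, -0.0], [0.0, -0.0, -1.0]]
ft_force: [0.2, -0.4, 0.1]
grip_width: -0.0003
```

>>> arm_command:
  rows: "1 0 0 0 0 0 0; 1 0 0 0 0 0 0; 1 0 0 0 0 0 0"

```text
time_s: 12.53
position: [0.6229, -0.0216, 0.1176]
tool_rot: [[-0.975, 0.221, -0.0], [0.221, 0.975, -0.0], [-0.0, -0.0, -1.0]]
ft_force: [0.0, -0.1, -0.6]
grip_width: 0.0004
```

```bash
python3 -c "
from h import *
meas('w13')"
```

```text
t 12.5833 tcp [-41.1919   0.0467 117.6336] F along -0.7316771231470927 F [ 0.1498 -0.7844 -0.0877]
jaw [7.  6.8 6.8 6.8 7.  7. ] slide 25.90000000000005
pad face [30.  30.  29.8 30.  30.  30. ]
block end [56.  56.  56.  56.2 79.2 56.2]
```

>>> arm_command:
  rows: "1 0 -6 0 0 0 0; 1 0 -6 0 0 0 0; 1 0 -6 0 0 0 0; 1 0 -6 0 0 0 0; 1 0 -6 0 0 0 0"

```text
time_s: 13.0
position: [0.6163, -0.0512, 0.1181]
tool_rot: [[-0.975, 0.221, 0.001], [0.221, 0.975, 0.0], [-0.001, 0.001, -1.0]]
ft_force: [0.4, 5.7, 4.6]
grip_width: 0.0004
```

>>> arm_command:
  rows: "1 0 -5 0 0 0 0; 1 0 -4 0 0 0 0; 1 0 -4 0 0 0 0; 1 0 0 0 0 0 0; 1 0 0 0 0 0 0"

```text
time_s: 13.42
position: [0.6131, -0.0636, 0.1172]
tool_rot: [[-0.975, 0.222, -0.001], [0.222, 0.975, 0.0], [0.001, 0.0, -1.0]]
ft_force: [1.9, 4.0, -2.2]
grip_width: 0.0002
```

```bash
python3 -c "
from h import *
meas('w14')"
```

```text
t 13.4667 tcp [-83.9508   0.2479 117.2375] F along 4.192111996220588 F [ 1.2175  4.0223 -0.5889]
jaw [19.2 19.2 19.2 19.2 19.2 19.2] slide 38.20000000000008
pad face [42.6 42.6 42.6 42.6 56.4 56.4]
block end [56.2 56.2 56.2 56.4 56.2 56.2]
```

That squeeze added 12.3 mm, taking slide to 38.2. Next squeeze should bring the pad just to the block.

>>> arm_command:
  rows: "1 0 9 0 0 0 0; 1 0 9 0 0 0 0; 1 0 9 0 0 0 0; 1 0 9 0 0 0 0; 1 0 7 0 0 0 0"

```text
time_s: 13.88
position: [0.623, -0.0201, 0.1176]
tool_rot: [[-0.975, 0.22, -0.0], [0.22, 0.975, -0.0], [0.0, -0.0, -1.0]]
ft_force: [-0.2, 0.5, -0.4]
grip_width: -0.0001
```

>>> arm_command:
  rows: "1 0 0 0 0 0 0; 1 0 0 0 0 0 0; 1 0 0 0 0 0 0"

```text
time_s: 14.13
position: [0.6229, -0.0216, 0.1176]
tool_rot: [[-0.975, 0.221, -0.0], [0.221, 0.975, -0.0], [-0.0, -0.0, -1.0]]
ft_force: [-0.9, -0.9, -0.4]
grip_width: -0.0001
```

>>> arm_command:
  rows: "1 0 -6 0 0 0 0; 1 0 -6 0 0 0 0; 1 0 -6 0 0 0 0; 1 0 -6 0 0 0 0; 1 0 -6 0 0 0 0"

```text
time_s: 14.55
position: [0.6163, -0.0512, 0.1181]
tool_rot: [[-0.975, 0.221, 0.001], [0.221, 0.975, 0.0], [-0.001, 0.001, -1.0]]
ft_force: [1.2, 5.7, 4.8]
grip_width: 0.0002
```

>>> arm_command:
  rows: "1 0 -5 0 0 0 0; 1 0 -4 0 0 0 0; 1 0 -4 0 0 0 0; 1 0 0 0 0 0 0; 1 0 0 0 0 0 0"

```text
time_s: 14.97
position: [0.6131, -0.0636, 0.1172]
tool_rot: [[-0.975, 0.222, -0.001], [0.222, 0.975, 0.0], [0.001, 0.0, -1.0]]
ft_force: [2.2, 4.5, -1.9]
grip_width: 0.0001
```

```bash
python3 -c "
from h import *
meas('w15')"
```

```text
t 15.0167 tcp [-83.9771   0.2133 117.2536] F along 4.052624324342604 F [ 0.6456  4.0092 -2.2233]
jaw [31.2 31.2 31.2 31.2 31.2 31.2] slide 50.20000000000012
pad face [56.8 56.8 56.8 56.8 56.8 56.8]
block end [56.6 56.6 56.6 56.6 56.6 56.6]
```

View pics/w15.png

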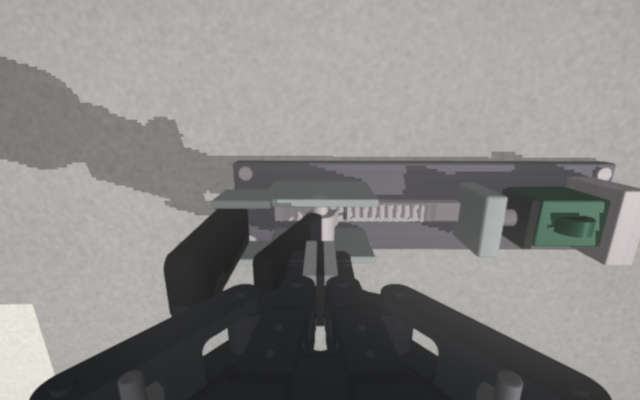

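The pad has reached the block at about column 535 and is barely loaded. Now the final squeeze, done in steps.

>>> arm_command:
  rows: "1 0 9 0 0 0 0; 1 0 9 0 0 0 0; 1 0 9 0 0 0 0; 1 0 9 0 0 0 0; 1 0 7 0 0 0 0"

```text
time_s: 15.43
position: [0.623, -0.0201, 0.1176]
tool_rot: [[-0.975, 0.22, -0.0], [0.22, 0.975, -0.0], [0.0, -0.0, -1.0]]
ft_force: [0.0, -0.0, 0.0]
grip_width: -0.0004
```

>>> arm_command:
  rows: "1 0 0 0 0 0 0; 1 0 0 0 0 0 0; 1 0 0 0 0 0 0"

```text
time_s: 15.68
position: [0.6228, -0.0216, 0.1176]
tool_rot: [[-0.975, 0.221, -0.0], [0.221, 0.975, -0.0], [-0.0, -0.0, -1.0]]
ft_force: [-1.2, 0.2, -1.0]
grip_width: 0.0001
```

```bash
python3 -c "
from h import *
meas('w16')"
```

```text
t 15.7333 tcp [-41.1816   0.0566 117.625 ] F along -0.04143398670989613 F [ 0.2322 -0.0953 -0.0992]
jaw [31.2 31.2 31.4 31.4 31.2 31.2] slide 50.20000000000012
pad face [56.6 56.4 56.4 56.4 56.6 56.6]
block end [56.4 56.4 56.4 56.4 56.4 56.4]
```

>>> arm_command:
  rows: "1 0 -6 0 0 0 0; 1 0 -6 0 0 0 0; 1 0 -6 0 0 0 0; 1 0 -6 0 0 0 0; 1 0 0 0 0 0 0"

```text
time_s: 16.15
position: [0.6176, -0.0458, 0.1182]
tool_rot: [[-0.975, 0.222, 0.001], [0.222, 0.975, 0.0], [-0.001, 0.001, -1.0]]
ft_force: [0.9, 3.8, 4.0]
grip_width: 0.0001
```

```bash
python3 -c "
from h import *
meas('w17')"
```

```text
t 16.2 tcp [-65.4262  -0.1654 118.1056] F along 3.45887158920355 F [1.3863 3.2321 3.4015]
jaw [35.6 35.4 35.4 35.4 35.4 35.2] slide 54.40000000000013
pad face [57. 57. 57. 57. 57. 57.]
block end [56.8 56.8 56.8 56.8 56.8 56.8]
```

By the gap and the force, the pad is pressed about 2 mm (jaw reading 35.4). Half-way corresponds to a jaw reading of about 42.5. Continuing in steps.

>>> arm_command:
  rows: "1 0 -4 0 0 0 0; 1 0 -4 0 0 0 0; 1 0 -3 0 0 0 0; 1 0 0 0 0 0 0; 1 0 0 0 0 0 0"

```text
time_s: 16.62
position: [0.6155, -0.0549, 0.118]
tool_rot: [[-0.975, 0.221, 0.001], [0.221, 0.975, 0.001], [-0.001, 0.002, -1.0]]
ft_force: [1.9, 6.2, 5.4]
grip_width: 0.0002
```

```bash
python3 -c "
from h import *
meas('w18')"
```

```text
t 16.6667 tcp [-75.1314  -0.1187 118.0061] F along 6.804483098801826 F [1.7638 6.5772 4.3068]
jaw [38.6 38.8 38.6 38.4 38.4 38.4] slide 57.50000000000013
pad face [57.2 57.2 57.2 57.2 57.2 57. ]
block end [57. 57. 57. 57. 57. 57.]
```

>>> arm_command:
  rows: "1 0 -3 0 0 0 0; 1 0 -3 0 0 0 0; 1 0 0 0 0 0 0; 1 0 0 0 0 0 0"

```text
time_s: 17.0
position: [0.6141, -0.0605, 0.1175]
tool_rot: [[-0.975, 0.221, 0.001], [0.221, 0.975, 0.002], [-0.0, 0.002, -1.0]]
ft_force: [3.1, 7.4, 1.5]
grip_width: 0.0001
```

```bash
python3 -c "
from h import *
meas('w19')"
```

```text
t 17.05 tcp [-80.913   -0.0394 117.4759] F along 7.9721429975181675 F [4.0426 7.2569 0.5488]
jaw [40.2 40.  40.  40.  40.  40. ] slide 59.000000000000135
pad face [57.2 57.2 57.2 57.2 57.2 57.2]
block end [57. 57. 57. 57. 57. 57.]
```

>>> arm_command:
  rows: "1 0 -3 0 0 0 0; 1 0 -2 0 0 0 0; 1 0 0 0 0 0 0; 1 0 0 0 0 0 0"

```text
time_s: 17.38
position: [0.6127, -0.0652, 0.1169]
tool_rot: [[-0.975, 0.221, -0.0], [0.221, 0.975, 0.002], [0.001, 0.002, -1.0]]
ft_force: [4.3, 8.3, -2.0]
grip_width: 0.0003
```

```bash
python3 -c "
from h import *
meas('w20')"
```

```text
t 17.4333 tcp [-85.8296   0.2748 116.8604] F along 8.49978483966316 F [ 3.987   7.8106 -2.7168]
jaw [40.8 40.8 40.8 40.8 40.6 40.8] slide 59.80000000000014
pad face [57.4 57.4 57.2 57.4 57.4 57.2]
block end [57.  57.2 57.  57.  57.  57. ]
```

>>> arm_command:
  rows: "1 0 -2 0 0 0 0; 1 0 -2 0 0 0 0; 1 0 0 0 0 0 0; 1 0 0 0 0 0 0"

```text
time_s: 17.77
position: [0.6122, -0.0667, 0.1168]
tool_rot: [[-0.975, 0.22, 0.001], [0.22, 0.975, 0.006], [0.001, 0.006, -1.0]]
ft_force: [7.6, 18.4, -2.0]
grip_width: -0.0002
```

```bash
python3 -c "
from h import *
meas('w21')
a=cv2.imread('pics/w15.png')[150:330,150:640]; b=cv2.imread('pics/w21.png')[150:330,150:640]
cv2.imwrite('pics/cmp.png',cv2.resize(np.vstack([a,b]),None,fx=1.6,fy=1.6))"
```

```text
t 17.8167 tcp [-87.3772   0.4276 116.8493] F along 19.70248405864074 F [ 6.4643 18.7359 -2.8133]
jaw [40.8 40.8 40.8 40.8 40.8 40.8] slide 59.80000000000014
pad face [57.4 57.4 57.4 57.4 57.4 57.4]
block end [57.2 57.  57.2 57.2 57.  57.2]
```

View pics/cmp.png

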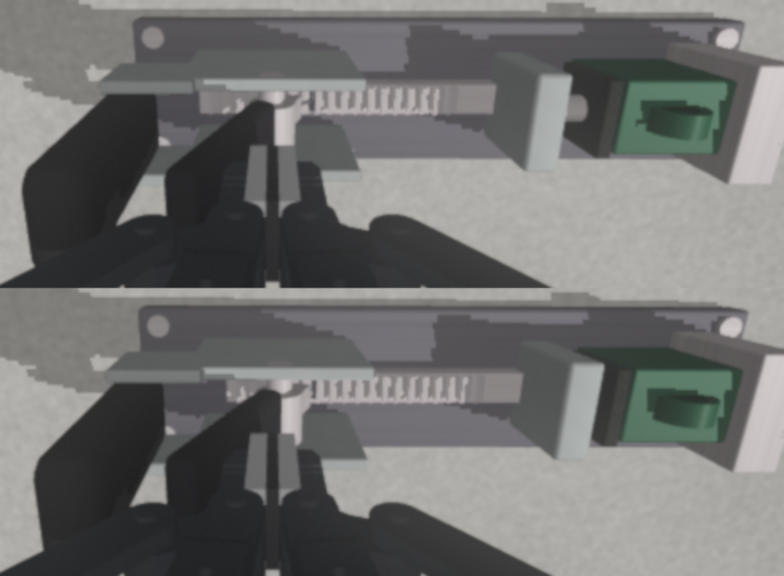

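The trigger has hit its stop: force rose to 20 N and the jaw stays at 40.8. That puts the pad at about 7.0-7.7 mm by gap, a little short of 9. I'll let the trigger back, which should leave the jaw at about 3.3 mm of press, then squeeze again part-way with fresh travel.

>>> arm_command:
  rows: "1 0 6 0 0 0 0; 1 0 8 0 0 0 0; 1 0 9 0 0 0 0; 1 0 9 0 0 0 0; 1 0 9 0 0 0 0"

```text
time_s: 18.23
position: [0.6208, -0.0297, 0.1172]
tool_rot: [[-0.975, 0.221, -0.001], [0.221, 0.975, -0.001], [0.001, -0.001, -1.0]]
ft_force: [-0.0, 0.4, -0.5]
grip_width: 0.0003
```

>>> arm_command:
  rows: "1 0 7 0 0 0 0; 1 0 0 0 0 0 0; 1 0 0 0 0 0 0; 1 0 0 0 0 0 0"

```text
time_s: 18.57
position: [0.6224, -0.0237, 0.1175]
tool_rot: [[-0.975, 0.221, -0.0], [0.221, 0.975, -0.0], [0.0, -0.0, -1.0]]
ft_force: [0.3, 0.6, 0.0]
grip_width: -0.0002
```

```bash
python3 -c "
from h import *
meas('w22')"
```

```text
t 18.6167 tcp [-43.276    0.0458 117.5767] F along -0.06555084594307432 F [ 0.3748 -0.1524 -0.6577]
jaw [34.2 34.2 34.2 34.2 34.2 34.2] slide 53.20000000000012
pad face [57.  56.8 57.  57.  57.  57. ]
block end [56.8 56.8 56.8 56.8 79.2 56.8]
```

>>> arm_command:
  rows: "1 0 -6 0 0 0 0; 1 0 -6 0 0 0 0; 1 0 -5 0 0 0 0; 1 0 -4 0 0 0 0; 1 0 0 0 0 0 0"

```text
time_s: 19.03
position: [0.6178, -0.0445, 0.1181]
tool_rot: [[-0.975, 0.222, 0.001], [0.222, 0.975, 0.001], [-0.001, 0.001, -1.0]]
ft_force: [0.9, 4.3, 2.8]
grip_width: 0.0005
```

```bash
python3 -c "
from h import *
meas('w23')"
```

```text
t 19.0833 tcp [-64.1829  -0.0846 118.0259] F along 3.3223460273207768 F [-0.1568  3.4426  2.6204]
jaw [35.  35.  35.  35.  35.2 35. ] slide 54.00000000000013
pad face [57. 57. 57. 57. 57. 57.]
block end [56.8 56.8 56.8 56.8 56.8 56.8]
```

>>> arm_command:
  rows: "1 0 -4 0 0 0 0; 1 0 -4 0 0 0 0; 1 0 -3 0 0 0 0; 1 0 0 0 0 0 0; 1 0 0 0 0 0 0"

```text
time_s: 19.5
position: [0.6156, -0.0538, 0.118]
tool_rot: [[-0.975, 0.221, 0.001], [0.221, 0.975, 0.001], [-0.001, 0.002, -1.0]]
ft_force: [1.5, 7.4, 5.3]
grip_width: 0.0
```

```bash
python3 -c "
from h import *
meas('w24')"
```

```text
t 19.55 tcp [-73.9955  -0.0561 118.0256] F along 7.460391931237133 F [2.1565 7.1606 5.1013]
jaw [38.4 38.4 38.2 38.  38.  38. ] slide 57.100000000000136
pad face [57.2 57.2 57.2 57.2 57.2 57.2]
block end [57. 57. 57. 57. 57. 57.]
```

It caught the same tooth, so it would end at 40.8 again. Easing the trigger back slowly should leave the jaw resting at 3.3 mm of press without rebounding. That gives a calibration point and a more advanced tooth.

>>> arm_command:
  rows: "1 0 1.5 0 0 0 0; 1 0 1.5 0 0 0 0; 1 0 1.5 0 0 0 0; 1 0 1.5 0 0 0 0; 1 0 1.5 0 0 0 0"

```text
time_s: 19.97
position: [0.6171, -0.0472, 0.1176]
tool_rot: [[-0.975, 0.221, 0.0], [0.221, 0.975, -0.0], [-0.0, -0.0, -1.0]]
ft_force: [2.0, 3.1, 2.9]
grip_width: 0.0001
```

>>> arm_command:
  rows: "1 0 1.5 0 0 0 0; 1 0 1.5 0 0 0 0; 1 0 1.5 0 0 0 0; 1 0 1.5 0 0 0 0; 1 0 1.5 0 0 0 0"

```text
time_s: 20.38
position: [0.6184, -0.0399, 0.1172]
tool_rot: [[-0.975, 0.221, -0.001], [0.221, 0.975, -0.0], [0.001, -0.0, -1.0]]
ft_force: [0.1, 1.1, -1.2]
grip_width: -0.0002
```

>>> arm_command:
  rows: "1 0 3 0 0 0 0; 1 0 4 0 0 0 0; 1 0 5 0 0 0 0; 1 0 6 0 0 0 0; 1 0 0 0 0 0 0"

```text
time_s: 20.8
position: [0.6228, -0.0212, 0.1176]
tool_rot: [[-0.975, 0.22, 0.0], [0.22, 0.975, 0.0], [-0.0, 0.0, -1.0]]
ft_force: [-0.6, 0.2, -0.1]
grip_width: 0.0001
```

```bash
python3 -c "
from h import *
meas('w25')"
```

```text
t 20.85 tcp [-41.2114   0.14   117.6595] F along 0.9599390818407176 F [0.2079 0.9372 0.6243]
jaw [34.4 34.2 34.2 34.2 34.2 34.2] slide 53.20000000000012
pad face [57. 57. 57. 57. 57. 57.]
block end [56.8 56.8 56.8 56.8 56.8 57. ]
```

Both releases rest at 34.2. That disagrees by about 2 mm between the friction rule (3.3 mm of press) and my gap estimate (about 1 mm). I'll check the edge reading itself.

Run:
```python
from h import *
im,M,s=look("w26"); g=cv2.cvtColor(im,cv2.COLOR_BGR2GRAY).astype(np.float32)
for y in (-.016,-.010,.012):
  for z in (.056,.051):
    xs=np.arange(.008,.064,.001); q=np.array([proj("wrist",cl(x,y,z),M) for x in xs],np.float32)
    v=cv2.remap(g,q[:,0].reshape(1,-1),q[:,1].reshape(1,-1),cv2.INTER_LINEAR).ravel(); print(y,z,list(zip((xs*1e3).round().astype(int).tolist(),v.astype(int).tolist())))
for c in ((.1,-.025,.058),(.1,.025,.058),(.135,-.035,.012),(.135,.035,.012)): print(c,proj("wrist",cl(*c),M))
cv2.imwrite("pics/c26.png",cv2.resize(im[140:280,340:560],None,fx=3.6,fy=3.6,interpolation=cv2.INTER_CUBIC))
```

```text
t 20.9 tcp [-41.565    0.0989 117.6479] F along -0.7050190776878034 F [-0.2977 -0.6554  0.1325]
-0.016 0.056 [(8, 166), (9, 166), (10, 166), (11, 166), (12, 165), (13, 164), (14, 166), (15, 166), (16, 166), (17, 151), (18, 111), (19, 93), (20, 93), (21, 115), (22, 146), (23, 168), (24, 173), (25, 173), (26, 174), (27, 175), (28, 176), (29, 177), (30, 178), (31, 179), (32, 180), (33, 181), (34, 174), (35, 163), (36, 162), (37, 161), (38, 160), (39, 162), (40, 163), (41, 165), (42, 166), (43, 167), (44, 165), (45, 162), (46, 160), (47, 159), (48, 159), (49, 158), (50, 158), (51, 158), (52, 158), (53, 159), (54, 161), (55, 161), (56, 161), (57, 161), (58, 158), (59, 158), (60, 157), (61, 157), (62, 157), (63, 158)]
-0.016 0.051 [(8, 115), (9, 115), (10, 115), (11, 115), (12, 115), (13, 115), (14, 116), (15, 115), (16, 115), (17, 111), (18, 97), (19, 92), (20, 92), (21, 91), (22, 99), (23, 124), (24, 154), (25, 169), (26, 172), (27, 174), (28, 174), (29, 176), (30, 177), (31, 178), (32, 179), (33, 175), (34, 173), (35, 179), (36, 156), (37, 123), (38, 119), (39, 118), (40, 118), (41, 118
[... 2100 characters left out ...]
37), (13, 102), (14, 88), (15, 88), (16, 87), (17, 88), (18, 87), (19, 88), (20, 88), (21, 88), (22, 95), (23, 119), (24, 150), (25, 167), (26, 170), (27, 171), (28, 171), (29, 172), (30, 174), (31, 174), (32, 175), (33, 176), (34, 176), (35, 175), (36, 150), (37, 76), (38, 56), (39, 57), (40, 56), (41, 55), (42, 56), (43, 55), (44, 55), (45, 55), (46, 55), (47, 54), (48, 54), (49, 54), (50, 56), (51, 65), (52, 70), (53, 70), (54, 70), (55, 71), (56, 65), (57, 66), (58, 91), (59, 104), (60, 104), (61, 105), (62, 106), (63, 106)]
(0.1, -0.025, 0.058) [537.1282 263.3122]
(0.1, 0.025, 0.058) [552.8654 188.8075]
(0.135, -0.035, 0.012) [540.0815 248.3179]
(0.135, 0.035, 0.012) [558.4244 161.3939]
```

View pics/c26.png

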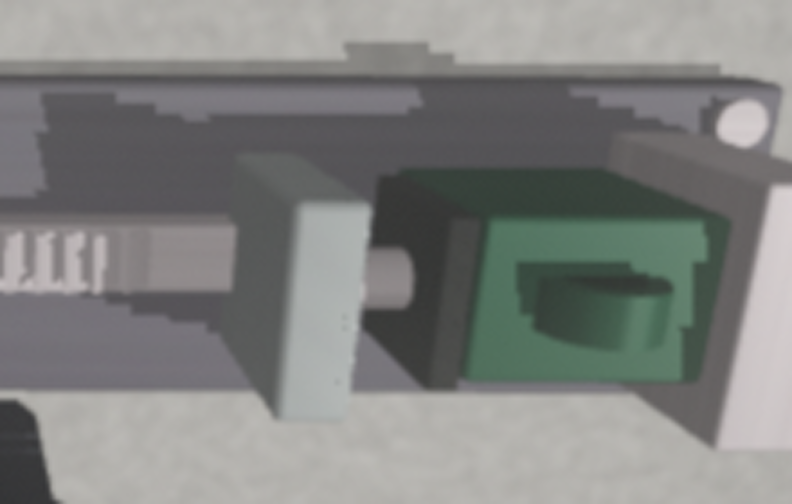

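The crop settles it. The jaw's top edges are bevelled, so the jaw reading is about 0.7 mm low. The block's edge is chamfered too: the real pad/block contact line is at about 56.2, not 57. With these corrections the press at rest is about 3 mm, which matches the 3.3 mm friction rule. So press ≈ J − 31.1, and half-way is J ≈ 40.1, which the arm reaches at TCP ≈ −81, short of the trigger's stop.

>>> arm_command:
  rows: "1 0 -6 0 0 0 0; 1 0 -6 0 0 0 0; 1 0 -6 0 0 0 0; 1 0 -6 0 0 0 0; 1 0 -5 0 0 0 0"

```text
time_s: 21.32
position: [0.6164, -0.0508, 0.1182]
tool_rot: [[-0.975, 0.222, 0.001], [0.222, 0.975, 0.002], [-0.001, 0.002, -1.0]]
ft_force: [2.1, 8.8, 3.5]
grip_width: -0.0
```

>>> arm_command:
  rows: "1 0 -4 0 0 0 0; 1 0 -4 0 0 0 0; 1 0 -3 0 0 0 0; 1 0 0 0 0 0 0; 1 0 0 0 0 0 0"

```text
time_s: 21.73
position: [0.6139, -0.061, 0.1175]
tool_rot: [[-0.975, 0.222, 0.001], [0.222, 0.975, 0.002], [-0.0, 0.002, -1.0]]
ft_force: [3.0, 7.8, -1.1]
grip_width: -0.0001
```

```bash
python3 -c "
from h import *
meas('w27')"
```

```text
t 21.7833 tcp [-81.4036   0.0183 117.4708] F along 8.048244670901415 F [ 2.8824  7.5985 -0.6588]
jaw [40.4 40.2 40.  40.  40.  40. ] slide 59.000000000000135
pad face [57.2 57.2 57.2 57.2 57.2 57.2]
block end [57. 57. 57. 57. 57. 57.]
```

J = 40.1, so the press is about 9 mm. I'll hold for a second and check nothing drifts before handing in.

>>> arm_command:
  rows: "1 0 0 0 0 0 0; 1 0 0 0 0 0 0; 1 0 0 0 0 0 0; 1 0 0 0 0 0 0; 1 0 0 0 0 0 0"

```text
time_s: 22.2
position: [0.614, -0.0609, 0.1175]
tool_rot: [[-0.975, 0.221, 0.001], [0.221, 0.975, 0.002], [-0.0, 0.002, -1.0]]
ft_force: [3.4, 7.9, -0.3]
grip_width: 0.0003
```

>>> arm_command:
  rows: "1 0 0 0 0 0 0; 1 0 0 0 0 0 0; 1 0 0 0 0 0 0; 1 0 0 0 0 0 0; 1 0 0 0 0 0 0"

```text
time_s: 22.62
position: [0.614, -0.0609, 0.1175]
tool_rot: [[-0.975, 0.221, 0.001], [0.221, 0.975, 0.002], [-0.0, 0.002, -1.0]]
ft_force: [3.7, 7.5, -0.6]
grip_width: -0.0002
```

```bash
python3 -c "
from h import *
meas('w28')
env.close_job()"
```

```text
t 22.6667 tcp [-81.3754   0.0071 117.4644] F along 8.420670665524835 F [ 3.4302  7.8559 -0.0921]
jaw [40.4 40.2 40.  40.  40.  40. ] slide 59.000000000000135
pad face [57.2 57.2 57.2 57.2 57.2 57.2]
block end [57. 57. 57. 57. 57. 57.]
the job is handed in; nothing more can be done
```

I stood the wax block on the clamp bed, released it, and worked the trigger until the pad was pressed in about 9 of its 18 mm. I handed the job in at 22.7 s with the trigger still held at about 8 N.

- **Placing:** after release the block was centred to within about 0.3 mm, with its end about 1 mm short of the fixed jaw. The pad then pushed it the rest of the way.
- **Squeezing:** there were six squeezes. The fourth ran the trigger to its stop, with about 20 N on the arm; I estimate the pad reached about 9.7 mm, still well short of all the way in. I misread that as only 7 mm, so I let the trigger back twice and squeezed again.
- **Last check:** over the last 0.9 s before hand-in, the jaw, block and arm readings did not change.
- **What disagreed:** my first gap estimate put the pad about 2 mm less pressed than the rule that the jaw rests at 3.3 mm of press. A close-up showed bevelled edges on the jaw and block. Corrected for those, the two agreed to about half a millimetre, so the final press is 8.9 mm, give or take about half a millimetre by my estimate.
- **Bystanders:** the arm did not go near the wooden block, the bottle or the hammer. I did not check their positions again at the end.

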